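# Copy a corner angle with a bevel gauge at the jeweller's bench

## Robot

A 7-joint arm with a two-finger parallel gripper is mounted at the origin on the work surface. World frame = base frame: x ahead of the robot, y to its left, z up, the work surface at z = 0. Lengths are in m, angles in rad, forces in N, time in s.
With the tool pointing down it reaches from about 0.4 to 0.9 m from the base axis. Payload 5.6 kg.
Tool frame: the origin (TCP) lies at the very end of the fingers, on their centre line; the grasp point (between the pads) lies 19 mm behind it (env.grip_depth is the distance from the TCP to the grasp point, in m); z points along the fingers, y is the line along which they close (so a half turn about z gives the same grasp; the last joint's range is limited). The gripper opens to 92 mm and grips with 3 to 60 N. Pads are 20 mm wide; open, the fingers measure 128 mm over their backs; the gripper's body (75 mm by 189 mm) begins 69 mm behind the grasp point.
Start: joints at [1.246, 0.468, -0.012, 1.603, 0.006, 1.071, -0.056], TCP at [0.181, -0.624, 0.186] pointing down, gripper open.
Joint ranges: [-2.53, 2.53], [-0.31, 2.02], [-1.57, 1.55], [0.28, 2.44], [-1.29, 4.43], [0.15, 1.84], [-2.92, 2.92]. Speed limits (rad/s): [2.57, 2.57, 3.14, 3.14, 3.14, 3.14, 3.14].

## Interface

Orientations are given as a rotation vector (axis times angle).
In Python, from rig import env gives the robot as it stands.
- The arm moves only by the tool drive_tool, never from a script. Its argument "plan" is a list of rows, each a list of 7 numbers: the turn, a rotation vector about the tool's x, y, z scaled (see below), then the shift along the tool's x, y, z scaled (see below), then the gripper command: -1 is shut, 1 is fully open, values between are in proportion. A call has exactly 5 rows; each row shifts and turns the commanded pose from where the row before left it, along the tool's axes as they then stand; what a row does not reach is not made up. The controller multiplies each number of a shift by 0.3 m and each number of a turn by pi/2 rad. A row lasts 1/8 s, in which the tool goes at most 62.5 mm and 10.7 degrees, less where a joint would pass 70% of its speed; a pose out of reach is approached as far as the arm can. A call with a number of a shift or a turn outside -1 to 1 is refused whole. A call with a gripper value outside its range is refused whole. The fingers move at their own pace and stop on an object; the grip force is fixed at half the most. Time passes only in rows, so rows that do not move let the fingers close, or fill a call up. It gives the time, the measured TCP pose, the force, the opening and the grip force at its end, in the units of the state.
- env.state(): the state, without advancing time (a new reading comes with each control period).
- env.camera(name): name is "side" or "top"; returns the picture (384x512x3 uint8, red, green, blue); there is no depth.
- env.get_calibration(name): a dict with "fx", "fy", "cx", "cy" (pixels), "k1" (the pictures are not rectified: a ray, as slopes to the right and down, at radius r is drawn at 1 + k1 r^2 times it, then the intrinsics apply), "extrinsics" (4x4, takes a point from world to camera coordinates). Camera axes: x right, y down, z forward; pixel columns grow to the right and rows downward; lengths in m; the calibration is good to about 2 mm. A picture is of the moment at which its call begins. get_calibration takes no time and is no camera call.
- env.job_done(): hands the job in; it is judged then, once.
The state is a dict: "t": time; "joints": joint angles; "joint_velocities": joint speeds; "effort": joint torques, N m; "tool_pos": TCP position; "ee_rot": TCP orientation; "force": force on the tool from outside, world axes, zero at the start; "wrist_torque": the same for the moment, N m; "finger_gap": opening from 0.0 (shut) to 1.0 (fully open); "grip_force": force on a finger pad.
Only numpy, scipy, OpenCV 4.12 (cv2) and the standard library are available. Lean on these libraries where they do the work, as an engineer would, in place of code of your own. Each camera call takes 0.05 s, during which the arm holds its last target. There are 200 camera calls.

## Task

Copy the angle of the fixed brass corner pattern onto the steel filing jig with the bevel gauge: seat the gauge gently in the pattern's corner so that its stock lies flush on the fence and its blade is pushed flush against the slanted bar, press it home for a moment with some 6 N (12 N would spoil the bars), then fold the lock lever fully down. Carry the locked gauge to the jig and, with its stock flush on the jig's fence, slide it home in the same way against the swivelling guide bar so that the blade turns the guide to the copied angle; leave the gauge lying there, locked and flush, touch the guide with nothing but the gauge, and leave the other things on the board alone.

Things in the scene. Friction and masses are not known exactly. Their poses are not given: they have to be found in the camera images.
- board: plywood bench board, 400 x 840 x 18 mm, fixed, lying flat. Origin at the centre of its underside; the work surface of the board is 18 mm above it; x across the board (away from the robot), y along it.
- pattern: brass corner pattern, fixed. Origin at the corner's inside vertex, on the board's surface. Fence: bar 12 mm high, its flush face is this frame's plane y = 0, from x = 10 to 185 mm (bar at y = -12 to 0, screw lugs 8 mm high behind it to y = -40). The gauge lies on the +y side of the fence, its stock along +x.
- wing: slanted brass bar of the pattern, 14 mm high (round root 18), clamped hard, does not turn. Origin at the vertex; x runs along its flush face (its plane y = 0) to 122 mm; bar at y = 0 to 10 mm, the gauge comes from -y. Corner angle from the pattern's x axis to the wing's x axis (anticlockwise from above): 0.92 to 1.28 rad.
- jig: dark steel filing jig, fixed, at the pattern's yaw. Origin at the inner end of the fence line, on the board's surface. Fence 12 mm high, flush face at y = 0 of this frame, from x = 10 to 185 mm; a block 10 mm high with two screws 14 mm high behind it to y = -70 mm. The gauge lies on the +y side, its stock along +x.
- guide: swivelling steel guide bar of the jig, 14 mm high (round root 18), 10 mm thick behind its flush face, which is its plane y = 0, x from -4 to 108 mm. Origin on its hinge, at x = 10, y = 20 mm of the jig's frame. Friction 0.06 N m, stays where left. Starts 0.62 to 0.78 rad from the jig's x axis, narrower than the copied angle. It overhangs the fence: bring the gauge in with its origin 135 mm from the jig's. Home, flush, that is 21 to 22 mm.
- gauge: stock of the bevel gauge, loose, 0.47 kg with blade. Origin under the pivot, on the underside; x along the stock to 135 mm; 26 mm wide (y = -13 to 13), 16 high. Side y = -13 meets the fence. Grip rib 12 mm wide in y at x = 75 to 125, z = 16 to 46 mm, gripped across y from above. Seated in the pattern, of angle A, the origin is at x = 13 mm (1 + cos A)/sin A, y = 13 mm of the pattern's frame.
- blade: steel blade, 3 to 13 mm above the board. Origin under the pivot; x along it to its tip at 90 mm; flush face at y = +13 mm. Starts 1.38 to 1.52 rad (anticlockwise) from the stock's x axis, wider than the corner: slid towards the vertex its tip meets the bar first and it swings until flush. Friction 0.05 N m, stays put; locked it holds 0.3 N m. An arc plate on it (radius 52, z = 16 to 19) runs over the stock.
- lock (a joint): cam lock lever that clamps the blade's arc plate, hinged across the stock at x = 45, z = 26 mm of the gauge's frame: 0 standing up (its end towards the pivot, 54 degrees up, as found, unlocked), 0.95 rad folded down flat over the pivot (locked); stays where it is left. Folding it takes about 10 to 25 N straight down near its end, less when done slowly; then it stops hard.
- lock_pad (a point): place to press on the top of the lock lever (50 mm long, 12 mm wide), 36 mm from its axis. Folded down, this point is at x = 9, z = 29 mm in the gauge's frame; standing up, the lever's end is at x = 16, z = 67 mm.
- gauge_grip (a point): grip point on the gauge's steel rib, near the gauge's centre of mass, x = 85, z = 36 mm in the gauge's frame; rib top is 10 mm above it.
- bangle: bystander: plain metal bangle, 68 mm across, 7 mm high, lying flat. Origin at the centre of its underside.
- stone_jar: bystander: small glass jar with a metal lid, 36 mm across, 42 mm high. Origin at the centre of its underside.
- tweezers: bystander: steel tweezers about 120 mm long, 6 mm high, lying flat. Origin at the middle of the underside, x along them.
There are look-alikes about, which are no part of the job. What is meant by the gauge is not green, and is the larger of those in its own colour.

How it is judged:
On the way, in this order (a step that is already met when the one before it is completed fails the run):
1. the gauge is seated in the pattern's corner: stock flush on the fence (within 3 mm and 2 degrees), blade flush on the slanted bar (within 1.7 degrees) and pressed against it with over 3 N (contact force between blade and wing above 3 N and angle between the x axis of blade and the x axis of wing, either way round below 0.03 rad and angle between the x axis of gauge and the x axis of pattern, either way round below 0.035 rad and y of gauge in the frame of pattern below 0.016 m), for 0.3 s.
2. the lock lever is folded down, the blade still at the pattern's angle (value of joint lock above 0.85 rad and angle between the x axis of blade and the x axis of wing, either way round below 0.05 rad), for 0.2 s.
3. the locked gauge is seated in the jig: stock flush on the jig's fence, blade flush on the guide (within 1.7 degrees) and pressed against it with over 3 N (contact force between blade and guide above 3 N and angle between the x axis of blade and the x axis of guide, either way round below 0.03 rad and angle between the x axis of gauge and the x axis of jig, either way round below 0.035 rad and y of gauge in the frame of jig below 0.016 m and value of joint lock above 0.85 rad), for 0.3 s.
At the end, for the whole second after the job is handed in: the jig's guide stands at the pattern's corner angle within 2 degrees; the gauge lies flat and at rest in the jig's corner, still locked, its stock flush on the jig's fence (within 4 mm and 2.3 degrees) and its blade along the guide within 2 degrees; everything released (angle between the x axis of guide and the x axis of wing, either way round below 0.035 rad and angle between the x axis of blade and the x axis of guide, either way round below 0.035 rad and angle between the x axis of gauge and the x axis of jig, either way round below 0.04 rad and y of gauge in the frame of jig between 0.01 and 0.017 m and horizontal distance between gauge and jig below 0.06 m and value of joint lock above 0.85 rad and angle between gauge's own z axis and vertical below 0.05 rad and linear speed of gauge below 0.01 m/s); the robot touches nothing.
It fails at once if the gauge is forced against the pattern with more than 25 N (contact force between gauge and pattern above 25 N).
It fails at once if the gauge is forced against the jig with more than 25 N (contact force between gauge and jig above 25 N).
It fails at once if the blade is pressed on the pattern's slanted bar or on the guide with more than 12 N (contact force between blade and wing above 12 N or contact force between blade and guide above 12 N).
It fails at once if the guide is touched by the robot (contact force between the arm and guide above 0.5 N).
It fails at once if the bangle, the jar or the tweezers are moved by more than 15 mm (distance of any of bangle, stone_jar, tweezers from where it was at the start of the episode above 0.015 m).
It also fails if it takes over 72 s, if anything falls off the work surface, if the arm or the gripper's body presses on something with over 40 N, if the wrist force passes 120 N, or if a joint passes its speed limit or range.

## Working session

There is one attempt and no reset: what is moved stays moved. The work goes in short steps, Python scripts to look and compute and a tool call to move; the robot and the scene stay as the last step left them, time stands still between calls to the robot, and variables do not carry over. Pictures are saved under pics/ and viewed, at most 10 in all, crops included, and the job is handed in when it is done.

Besides the shell and the picture viewer there is one more tool, called as name([rows], argument=value, ...), one row to a line, values as JSON. drive_tool: Moves the arm, as the interface text tells. Its arguments: {"type":"object","properties":{"plan":{"type":"array"}},"required":["plan"]}

```bash
ls; mkdir -p pics; python3 - <<'E'
from rig import env
import cv2,json
s=env.state();print(s)
for n in("side","top"):
    c=env.get_calibration(n);print(n,c)
    im=env.camera(n);cv2.imwrite(f"pics/{n}0.png",im[:,:,::-1])
E
```

```text
pics
{'t': 0.0, 'joints': array([ 1.24600494,  0.46840379, -0.01158709,  1.60362248,  0.0059634 ,
        1.07137476, -0.05630504]), 'joint_velocities': array([ 1.69505126e-03, -8.48137888e-05, -1.05810813e-04, -3.16514655e-04,
       -1.77263979e-04, -2.66919323e-04, -1.36298560e-03]), 'effort': array([ 7.42456050e-04, -5.20567560e+01, -1.19900506e-02, -2.43751824e+01,
       -5.66385209e-02,  1.72014046e-02,  1.59388751e-04]), 'tool_pos': array([ 0.18050497, -0.62377685,  0.18502357]), 'ee_rot': array([-3.10876107e+00, -4.40773113e-01,  5.43781486e-04]), 'force': array([-0.48478432, -0.47010473, -0.66684004]), 'wrist_torque': array([ 0.070432  ,  0.00802296, -0.0172922 ]), 'grip_force': 0.0, 'finger_gap': 0.9997189830007307}
side {'fx': 452.6131659882776, 'fy': 452.6131659882776, 'cx': 250.4319315136272, 'cy': 191.58809407078652, 'k1': 0.010512662381603343, 'extrinsics': array([[-0.9630323 , -0.26937219,  0.00272275,  0.55182498],
       [-0.19243324,  0.68082461, -0.70671585,  0.12690433],
       [ 0.18851588, -0.68111413, -0.70749226,  1.23051941],
       [ 0.        ,  0.        ,  0.        ,  1.        ]])}
top {'fx': 366.4122577873661, 'fy': 366.4122577873661, 'cx': 253.52942464012636, 'cy': 189.55238535203665, 'k1': -0.016102851302238153, 'extrinsics': array([[-0.02960059, -0.99954575, -0.00566601,  0.08311259],
       [-0.99626191,  0.02996261, -0.08102131,  0.55116291],
       [ 0.08115427,  0.00324655, -0.99669626,  0.96267843],
       [ 0.        ,  0.        ,  0.        ,  1.        ]])}
```

View pics/top0.png

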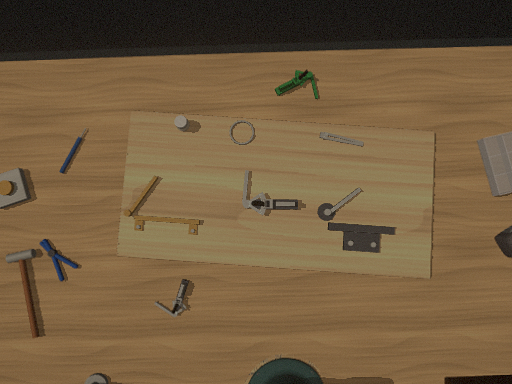

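View pics/side0.png

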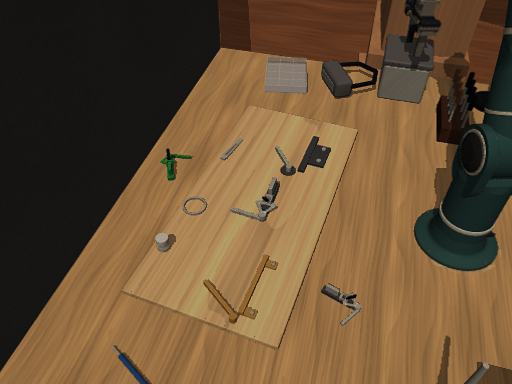

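The top view shows the gauge on the board (stock and rib about (262–298, 204), blade tip (248,172)). The pattern is at left (vertex about (126,214)) and the jig at right (guide hinge (326,212)). The small silver gauge at (178,300) and the green one are look-alikes.

```bash
cat > h.py <<'E'
import numpy as np,cv2
from rig import env
def K(c):return np.array([[c["fx"],0,c["cx"]],[0,c["fy"],c["cy"]],[0,0,1]]),np.array([c["k1"],0,0,0,0])
def cast(n,px,z):
    c=env.get_calibration(n);k,d=K(c);E=c["extrinsics"]
    p=cv2.undistortPoints(np.array(px,float).reshape(-1,1,2),k,d)[:,0]
    r=np.c_[p,np.ones(len(p))]@E[:3,:3];o=-E[:3,:3].T@E[:3,3]
    return o+r*((z-o[2])/r[:,2])[:,None]
def proj(n,P):
    c=env.get_calibration(n);k,d=K(c);E=c["extrinsics"]
    return cv2.projectPoints(np.array(P,float).reshape(-1,1,3),cv2.Rodrigues(E[:3,:3])[0],E[:3,3],k,d)[0][:,0]
def crop(im,x,y,w,h,s):return cv2.resize(im[y:y+h,x:x+w],None,fx=s,fy=s,interpolation=cv2.INTER_CUBIC)
E
python3 - <<'E'
from h import *
t=cv2.imread("pics/top0.png");s=cv2.imread("pics/side0.png")
g=lambda a:np.clip(a*1.6,0,255).astype('uint8')
a=np.hstack([crop(t,118,165,95,75,4),crop(t,236,165,70,55,4)[:300][:,:] if 0 else crop(t,310,180,100,75,4)])
b=np.hstack([crop(t,236,160,75,60,5),crop(s,200,170,100,75,4)])
b=b[:300,:a.shape[1]]
a=a[:,:775];b=b[:,:775]
cv2.imwrite("pics/c0.png",g(np.vstack([a,b])))
for z in(0,.018):
  P=cast("top",[[131,112],[435,130],[431,277],[118,256]],z);print(z,P.round(3).tolist(),np.linalg.norm(np.diff(P,axis=0),axis=1))
E
```

```text
0 [[0.784, 0.405, 0.0], [0.707, -0.445, 0.0], [0.304, -0.406, 0.0], [0.385, 0.441, 0.0]] [0.85284778 0.40493231 0.85087604]
0.018 [[0.779, 0.398, 0.018], [0.703, -0.436, 0.018], [0.307, -0.397, 0.018], [0.386, 0.434, 0.018]] [0.83756719 0.39767709 0.83563077]
```

View pics/c0.png

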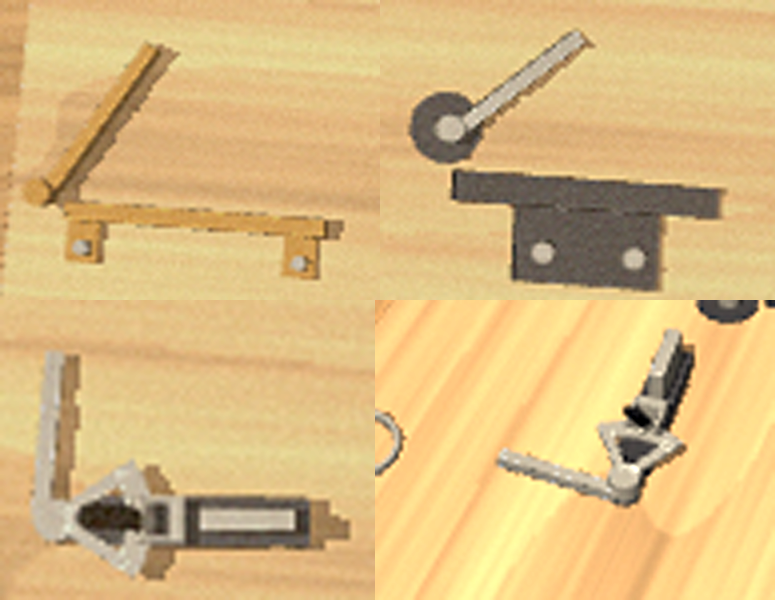

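The corner crops match the description: the pattern wing points up to the right, and the jig guide with its round hinge plate is about (423,212 px/crop 450,128). The gauge rib is a light bar on the dark stock. The board top comes out at z = 0.018 (840 x 400 fits). Now I'll fit the edges.

```bash
cat >> h.py <<'E'
def ratio(im):
    im=im.astype(float);im=cv2.GaussianBlur(im,(0,0),.6);return im[:,:,0]/(im[:,:,2]+1)   # B/R of a BGR picture
def edge(f,axis,ks,a,b,th,up):
    """subpixel threshold crossings on columns(axis 0)/rows(1) ks scanned a->b; first crossing going above(up)/below th"""
    out=[]
    for k in ks:
        v=f[a:b,k] if axis==0 else f[k,a:b]
        s=(v-th)*(1 if up else -1)
        i=np.where((s[:-1]<0)&(s[1:]>=0))[0]
        if len(i):
            p=a+i[0]+s[i[0]]/(s[i[0]]-s[i[0]+1]);out.append((k,p) if axis==0 else (p,k))
    return np.array(out)
def line(P):
    for _ in range(3):
        l=cv2.fitLine(P[:,:2].astype(np.float32),cv2.DIST_HUBER,0,.001,.001).ravel();d=l[:2];c=l[2:]
        r=(P[:,0]-c[0])*d[1]-(P[:,1]-c[1])*d[0];P=P[abs(r)<max(2.*np.median(abs(r)),.0006)]
    return c,d,len(P),np.std(r)
E
python3 - <<'E'
from h import *
t=cv2.imread("pics/top0.png");f=ratio(t)
np.set_printoptions(precision=2,suppress=True,linewidth=200)
print("pattern col165",f[208:230,165]);print("wing row195",f[195,135:160])
print("jig col 370",f[215:240,370]);print("guide row200",f[200,330:360])
print("rib col285",f[194:214,285],t[194:214,285].mean(1));print("row204",t[204,268:306].mean(1))
print("blade row185",f[185,238:258])
E
```

```text
pattern col165 [0.54 0.54 0.54 0.55 0.54 0.55 0.55 0.58 0.57 0.49 0.4  0.38 0.4  0.44 0.58 0.6  0.59 0.61 0.62 0.63 0.61 0.59]
wing row195 [0.54 0.54 0.55 0.55 0.52 0.44 0.4  0.4  0.41 0.4  0.41 0.48 0.52 0.54 0.54 0.54 0.55 0.56 0.55 0.55 0.55 0.56 0.56 0.56 0.55]
jig col 370 [0.56 0.56 0.56 0.56 0.56 0.55 0.56 0.57 0.58 0.6  0.63 0.78 0.81 0.8  0.79 0.81 0.82 0.82 0.81 0.82 0.81 0.81 0.81 0.78 0.79]
guide row200 [0.6  0.6  0.6  0.6  0.6  0.61 0.61 0.61 0.59 0.6  0.61 0.68 0.78 0.81 0.81 0.82 0.82 0.77 0.66 0.57 0.53 0.55 0.58 0.6  0.6  0.6  0.59 0.59 0.6  0.6 ]
rib col285 [0.61 0.61 0.6  0.59 0.58 0.65 0.75 0.76 0.81 0.82 0.83 0.82 0.76 0.76 0.75 0.56 0.55 0.55 0.56 0.56] [118.   118.33 119.67 119.   118.67  67.67  53.33  61.33 116.   112.   114.67 121.33  44.33  49.    57.33  54.67 115.67 111.33 114.67 113.67]
row204 [ 41.    64.33 117.33 118.33  96.    39.    40.33  54.33 123.   118.67 115.33 117.67 114.   114.33 117.67 113.33 115.67 114.67 114.   115.33 113.67 116.67 116.   114.67 115.33 115.   120.33  35.67
  41.67  44.33  80.33  75.33  76.33  74.33  78.33  71.67  77.33  70.33]
blade row185 [0.62 0.63 0.63 0.63 0.62 0.67 0.79 0.83 0.81 0.69 0.55 0.53 0.53 0.54 0.61 0.63 0.63 0.62 0.63 0.62]
```

```bash
cat > m.py <<'E'
from h import *
def bar(f,axis,ks,a,b,th,up,z):
    p=edge(f,axis,ks,a,b,th,up);q=edge(f,axis,ks,a,b,th,not up) if 0 else None
    # exit crossing: scan from the entry on
    e1=[];e2=[]
    for (x,y) in p:
        k=int(x if axis==0 else y);s=y if axis==0 else x
        w=edge(f,axis,[k],int(s)+1,b,th,not up)
        if len(w):e1.append((x,y));e2.append(w[0])
    return [line(cast("top",np.array(e),z)) for e in(e1,e2)]
E
python3 - <<'E'
from m import *
t=cv2.imread("pics/top0.png");f=ratio(t);v=t.astype(float).mean(2)
c=env.get_calibration("top")["extrinsics"];print("cam",-c[:3,:3].T@c[:3,3])
def show(n,L,ref):
    for c,d,k,s in L:
        if d@ref<0:d=-d
        print(n,"c",c.round(4),"ang",round(float(np.arctan2(d[1],d[0])),4),k,round(float(s),5))
    c1,d1=L[0][:2];c2=L[1][0];w=c2-c1;print("  width",abs(w[0]*d1[1]-w[1]*d1[0]))
show("fence",bar(f,0,range(142,182),205,230,.48,False,.030),np.array([0,-1]))
show("wing",bar(f,1,range(184,206),128,165,.475,False,.032),np.array([1,-.7]))
show("jig",bar(f,0,list(range(331,343))+list(range(381,392)),215,245,.69,True,.030),np.array([0,-1]))
show("guide",bar(f,1,range(193,206),328,365,.69,True,.032),np.array([1,-.7]))
show("blade",bar(f,1,range(176,196),236,258,.71,True,.031),np.array([1,0]))
show("rib",bar(v,0,range(278,294),199,213,90,True,.064),np.array([0,-1]))
# ends
print("rib ends",[cast("top",bar_,.064)[:, :2].mean(0) for bar_ in (edge(v,1,[203,204,205],273,285,90,True),edge(v,1,[203,204,205],285,300,80,False))])
print("fence ends",[cast("top",x,.030)[:,:2].mean(0) for x in (edge(f,1,[218,219],125,145,.48,False),edge(f,1,[221,222],190,210,.48,True))])
print("jig ends",[cast("top",x,.030)[:,:2].mean(0) for x in (edge(f,1,[226,228],320,335,.69,True),edge(f,1,[230,232],385,402,.69,False))])
E
```

```text
cam [0.47343732 0.06343517 1.00462485]
fence c [0.4872 0.3122] ang -1.6715 37 0.0003
fence c [0.4744 0.2973] ang -1.6669 28 0.00028
  width 0.01119649
wing c [0.5514 0.3682] ang -0.6451 20 0.00025
wing c [0.5454 0.3557] ang -0.635 19 0.0003
  width 0.013629391
jig c [ 0.4481 -0.2431] ang -1.6716 20 0.00029
jig c [ 0.4342 -0.2017] ang -1.6725 19 0.00036
  width 0.018035725
guide c [ 0.5214 -0.17  ] ang -0.9447 13 0.00018
guide c [ 0.5201 -0.1864] ang -0.9563 13 0.00024
  width 0.010673313
blade c [0.5663 0.0936] ang -0.1186 17 0.00025
blade c [0.5628 0.0842] ang -0.1077 20 0.0003
  width 0.009728377
rib c [ 0.5166 -0.0164] ang -1.6142 16 9e-05
rib c [ 0.5067 -0.0163] ang -1.5946 16 0.0001
  width 0.009920999
rib ends [array([0.51113923, 0.01114437]), array([ 0.50968293, -0.03746365])]
fence ends [array([0.48509045, 0.38668946]), array([0.47207637, 0.21188746])]
jig ends [array([ 0.44750314, -0.12748651]), array([ 0.43169114, -0.30061682])]
```

```bash
cat > p.py <<'E'
import numpy as np
from rig import env
from scipy.spatial.transform import Rotation as R
def down(yaw_y):  # tool pointing down, tool y at world angle yaw_y
    c,s=np.cos(yaw_y),np.sin(yaw_y);return R.from_matrix(np.array([[-s,c,0],[c,s,0],[0,0,-1]]).T.reshape(3,3).T)
def plan(pos,yaw,n,g,start=None):
    s=env.state();p,r=(s["tool_pos"],R.from_rotvec(s["ee_rot"])) if start is None else start
    q=down(yaw);rv=(r.inv()*q).as_rotvec();d=(np.array(pos)-p)/n
    rows=[]
    for i in range(n):
        rows.append([*(rv/n/(np.pi/2)),*(r.inv().apply(d)/.3),g]);r=r*R.from_rotvec(rv/n)
    for i in range(0,n,5):print([[round(float(v),3) for v in x] for x in rows[i:i+5]])
    return np.array(pos),q
E
python3 - <<'E'
from p import *
print(down(-.033).as_matrix().round(2).tolist(),R.from_rotvec(env.state()["ee_rot"]).as_matrix().round(2).tolist())
plan([.511,.002,.15],-.033,15,1)
E
```

```text
[[0.03, 1.0, 0.0], [1.0, -0.03, 0.0], [0.0, 0.0, -1.0]] [[0.96, 0.28, -0.0], [0.28, -0.96, 0.0], [-0.0, -0.0, -1.0]]
[[-0.0, -0.0, -0.053, 0.109, -0.113, 0.008, 1.0], [-0.0, -0.0, -0.053, 0.118, -0.104, 0.008, 1.0], [-0.0, -0.0, -0.053, 0.127, -0.093, 0.008, 1.0], [-0.0, -0.0, -0.053, 0.134, -0.082, 0.008, 1.0], [-0.0, -0.0, -0.053, 0.14, -0.071, 0.008, 1.0]]
[[-0.0, -0.0, -0.053, 0.146, -0.059, 0.008, 1.0], [-0.0, -0.0, -0.053, 0.15, -0.047, 0.008, 1.0], [-0.0, -0.0, -0.053, 0.154, -0.034, 0.008, 1.0], [-0.0, -0.0, -0.053, 0.156, -0.021, 0.008, 1.0], [-0.0, -0.0, -0.053, 0.157, -0.008, 0.008, 1.0]]
[[-0.0, -0.0, -0.053, 0.157, 0.005, 0.008, 1.0], [-0.0, -0.0, -0.053, 0.156, 0.019, 0.008, 1.0], [-0.0, -0.0, -0.053, 0.154, 0.032, 0.008, 1.0], [-0.0, -0.0, -0.053, 0.151, 0.044, 0.008, 1.0], [-0.0, -0.0, -0.053, 0.147, 0.057, 0.008, 1.0]]
```

drive_tool([
  [0,0,-0.053,0.109,-0.113,0.008,1],
  [0,0,-0.053,0.118,-0.104,0.008,1],
  [0,0,-0.053,0.127,-0.093,0.008,1],
  [0,0,-0.053,0.134,-0.082,0.008,1],
  [0,0,-0.053,0.14,-0.071,0.008,1],
])

```text
t: 0.72
tool_pos: [0.2915, -0.4145, 0.1737]
ee_rot: [-2.95, -1.078, 0.0]
force: [0.4, -0.6, 0.4]
finger_gap: 0.998
grip_force: 0.0
```

drive_tool([
  [0,0,-0.053,0.146,-0.059,0.008,1],
  [0,0,-0.053,0.15,-0.047,0.008,1],
  [0,0,-0.053,0.154,-0.034,0.008,1],
  [0,0,-0.053,0.156,-0.021,0.008,1],
  [0,0,-0.053,0.157,-0.008,0.008,1],
])

```text
t: 1.35
tool_pos: [0.4022, -0.2062, 0.1619]
ee_rot: [2.664, 1.664, -0.0]
force: [1.3, -0.5, 0.4]
finger_gap: 1.0
grip_force: 0.0
```

drive_tool([
  [0,0,-0.053,0.157,0.005,0.008,1],
  [0,0,-0.053,0.156,0.019,0.008,1],
  [0,0,-0.053,0.154,0.032,0.008,1],
  [0,0,-0.053,0.151,0.044,0.008,1],
  [0,0,-0.053,0.147,0.057,0.008,1],
])

```text
t: 1.98
tool_pos: [0.5137, 0.0015, 0.1497]
ee_rot: [-2.263, -2.179, 0.001]
force: [0.5, 0.2, -0.6]
finger_gap: 0.998
grip_force: 0.0
```

```bash
python3 - <<'E'
from p import *
s=env.state();print(s["tool_pos"],s["ee_rot"],s["force"],s["t"])
# grasp: TCP at board .018 + 20mm
plan([.511,.002,.038],-.033,5,1)
E
```

```text
[0.51374103 0.0014954  0.14970022] [-2.26309407e+00 -2.17887139e+00  6.52197569e-04] [ 0.53790196  0.23843116 -0.56937614] 1.975
[[-0.0, 0.0, -0.001, 0.0, -0.002, 0.074, 1.0], [-0.0, 0.0, -0.001, 0.0, -0.002, 0.074, 1.0], [-0.0, 0.0, -0.001, 0.0, -0.002, 0.074, 1.0], [-0.0, 0.0, -0.001, 0.0, -0.002, 0.074, 1.0], [-0.0, 0.0, -0.001, 0.0, -0.002, 0.074, 1.0]]
```

drive_tool([
  [0,0,-0.001,0,-0.002,0.1,1],
  [0,0,-0.001,0,-0.002,0.1,1],
  [0,0,-0.001,0,-0.002,0.08,1],
  [0,0,-0.001,0,-0.002,0.05,1],
  [0,0,-0.001,0,-0.002,0.041,1],
])

```text
t: 2.6
tool_pos: [0.5104, 0.0004, 0.0381]
ee_rot: [-2.257, -2.185, 0.0]
force: [-0.3, 0.7, 0.1]
finger_gap: 1.001
grip_force: 0.0
```

drive_tool([
  [0,0,0,0,0,0,-1],
  [0,0,0,0,0,0,-1],
  [0,0,0,0,0,0,-1],
  [0,0,0,0,0,0,-1],
  [0,0,0,0,0,0,-1],
])

```text
t: 3.22
tool_pos: [0.5105, 0.0004, 0.0389]
ee_rot: [2.257, 2.185, 0.0]
force: [0.4, -0.2, 0.2]
finger_gap: 0.477
grip_force: 0.0
```

drive_tool([
  [0,0,0,0,0,0,-1],
  [0,0,0,0,0,0,-1],
  [0,0,0,0,0,0,-1],
  [0,0,0,0,0,0,-1],
  [0,0,0,0,0,0,-1],
])

```text
t: 3.85
tool_pos: [0.5104, 0.0004, 0.0386]
ee_rot: [-2.257, -2.185, 0.0]
force: [0.4, 0.5, -0.4]
finger_gap: 0.003
grip_force: 0.0
```

drive_tool([
  [0,0,0,0,0,0,-1],
  [0,0,0,0,0,0,-1],
  [0,0,0,0,0,0,-1],
  [0,0,0,0,0,0,-1],
  [0,0,0,0,0,0,-1],
])

```text
t: 4.47
tool_pos: [0.5104, 0.0004, 0.0387]
ee_rot: [2.257, 2.185, -0.0]
force: [0.6, -1.1, -0.3]
finger_gap: 0.003
grip_force: 0.0
```

```bash
python3 - <<'E'
from h import *
t=env.camera("top")[:,:,::-1];s=env.camera("side")[:,:,::-1]
cv2.imwrite("pics/top1.png",t);cv2.imwrite("pics/side1.png",s)
T=[.5104,.0004,.0387]
print(proj("top",[T]),proj("side",[T]))
g=lambda a:np.clip(a*1.6,0,255).astype('uint8')
a=crop(t,226,150,100,100,4);b=crop(s,210,130,100,100,4)
cv2.imwrite("pics/c1.png",g(np.hstack([a,b])))
E
```

```text
[[279.09906033 204.55875719]] [[271.43830863 192.14863663]]
```

View pics/c1.png

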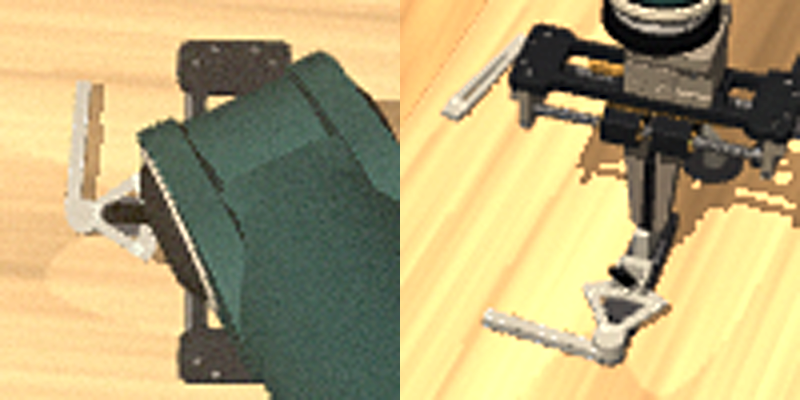

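The top crop shows the gauge unmoved (pivot about px (246,204)). The side crop shows the fingertips at px (271,190), right where the rib stands, but the reading says shut with no grip. A small lift will tell.

drive_tool([
  [0,0,0,0,0,-0.02,-1],
  [0,0,0,0,0,-0.02,-1],
  [0,0,0,0,0,-0.03,-1],
  [0,0,0,0,0,-0.03,-1],
  [0,0,0,0,0,0,-1],
])

```text
t: 5.2
tool_pos: [0.5111, 0.0004, 0.0697]
ee_rot: [2.256, 2.184, 0.002]
force: [-0.6, 0.2, -0.1]
finger_gap: 0.004
grip_force: 0.0
```

```bash
python3 - <<'E'
from h import *
t=env.camera("top")[:,:,::-1];s=env.camera("side")[:,:,::-1]
cv2.imwrite("pics/side2.png",s);cv2.imwrite("pics/top2.png",t)
print(env.state()["force"],env.state()["grip_force"])
g=lambda a:np.clip(a*1.6,0,255).astype('uint8')
cv2.imwrite("pics/c2.png",g(np.hstack([crop(t,226,150,75,100,5),crop(s,225,140,80,100,5)])))
E
```

```text
[0.71793715 0.33265364 0.21919152] 0.0
```

View pics/c2.png

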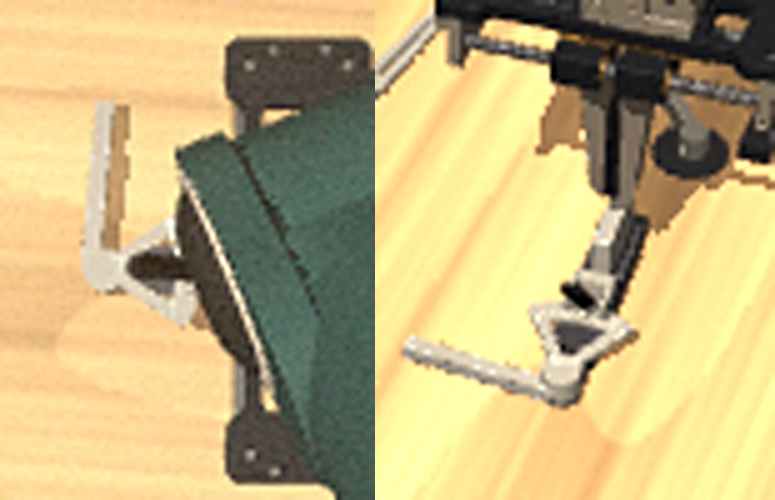

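```bash
python3 - <<'E'
from h import *
print(proj("side",[[.511,.011,.064],[.511,.011,.034],[.51,-.037,.064],[.511,.0004,.0697],[.511,.0004,.0387]]))
s=cv2.imread("pics/side0.png")
v=s.mean(2).astype(int);print(v[172:202,264:284])
E
```

```text
[[270.65539833 188.33047652]
 [270.29546781 195.79236453]
 [274.96550933 177.15713125]
 [271.62236852 184.35369393]
 [271.23516614 192.1083629 ]]
[[135 137 138 141 143 143 142 141 140 138 137 138 136 134 135 138 133  24
   41  43]
 [136 137 140 142 144 142 141 139 137 137 138 136 135 135 136 136 133  97
   52  40]
 [138 138 141 142 145 143 141 139 137 138 137 135 135 135 136 132 129 131
  127  47]
 [138 140 142 142 142 141 140 139 138 137 135 135 135 135 135 130 128 132
  131 123]
 [137 141 143 144 141 140 140 139 139 139 137 134 136 137 132 128 128 130
  126 124]
 [139 142 144 142 140 139 139 138 118 118 121 121 131 135 128 127 131 129
  125 121]
 [143 143 143 142 140 139 139 137  98 115 117 121  99 135 128 130 130 126
  124 122]
 [144 143 142 141 139 139 137 138 111 117 120 117  61 134 129 131 129 124
  122 119]
 [143 143 143 142 140 139 137 123 124 118 119 105  63 137 135 134 129 124
  122 118]
 [144 144 142 139 139 138 138 114 119 120 122  54  47  77  76  76 128 124
  120 118]
 [143 142 140 140 138 137 121 119 118 121 123  32  41  60  73  73 130 124
  118 120]
 [142 142 141 140 1
[... 896 characters left out ...]
 128 126
  119 119]
 [134 102 122 119 110 101  91  81  25  43  47  17  43 128 127 128 127 124
  118 120]
 [128 101 117 124 122 122 121 122 100  61  52  11  55 130 127 129 127 121
  119 124]
 [ 95  48  92  97  97 114 114 124 102  25  18  33 129 127 127 129 125 119
  120 127]
 [ 19  13  50  88  85  85  88 114  82  22  11  57 132 127 129 127 121 120
  123 130]
 [ 10  15  10  48  89  86  88 127  60  21  22  71 130 129 130 125 119 121
  127 133]
 [  0   2   0   9  41  83  78 107  35  14  44 131 129 131 129 120 120 123
  131 134]
 [ 49   0   0   0   8  75 131  61  33  10  56 132 130 130 125 120 121 126
  132 134]
 [ 72  64  16  20  49  60  99  32  13  31 131 130 131 129 121 121 124 130
  134 133]]
```

```bash
python3 - <<'E'
from h import *
for n in(0,1,2):
  s=cv2.imread(f"pics/side{n}.png");v=s.mean(2).astype(int);print(n);print("\n".join(f"{r} "+" ".join(f"{x:3d}" for x in v[r,262:284]) for r in range(172,196)))
E
```

```text
0
172 138 137 135 137 138 141 143 143 142 141 140 138 137 138 136 134 135 138 133  24  41  43
173 136 136 136 137 140 142 144 142 141 139 137 137 138 136 135 135 136 136 133  97  52  40
174 137 136 138 138 141 142 145 143 141 139 137 138 137 135 135 135 136 132 129 131 127  47
175 136 136 138 140 142 142 142 141 140 139 138 137 135 135 135 135 135 130 128 132 131 123
176 136 137 137 141 143 144 141 140 140 139 139 139 137 134 136 137 132 128 128 130 126 124
177 135 138 139 142 144 142 140 139 139 138 118 118 121 121 131 135 128 127 131 129 125 121
178 138 140 143 143 143 142 140 139 139 137  98 115 117 121  99 135 128 130 130 126 124 122
179 138 139 144 143 142 141 139 139 137 138 111 117 120 117  61 134 129 131 129 124 122 119
180 138 142 143 143 143 142 140 139 137 123 124 118 119 105  63 137 135 134 129 124 122 118
181 141 142 144 144 142 139 139 138 138 114 119 120 122  54  47  77  76  76 128 124 120 118
182 141 144 143 142 140 140 138 137 121 119 118 121 123  32  41  60  73  73 130 124 118 120
183 143 144 142 142 141 140 138 139 110 118 121 124  73  37  31  24  45  58 131 121 11
[... 4829 characters left out ...]
 156 160  74  45  47  25  49  35  35 137 137 134 138 137
189 154 152 152 150 151 152  78  95  99  95  44  46  42  24  52  17  46 139 135 135 138 137
190 153 151 151 151 150  87  72  94  93  93  44  45  32  50  57  21 104 138 135 136 138 133
191 153 152 151 153 152  66  74  94  95  94  44  41  25  49  27  26  79 137 136 140 136 129
192 153 151 152 152 117  42  77  93  93  90  43  32  49  51  11  62 138 136 139 139 134 129
193 152 150 151 147  88  38  75  92  90  88  42  26  51  36  27  76 140 136 141 138 130 130
194 152 151 146 112 132 131 120 111 100  90  28  47  53  17  47 140 139 139 139 136 131 132
195 154 155 141 110 127 137 132 133 133 133 109  69  58  11  60 141 138 141 139 130 131 135
```

drive_tool([
  [0,0,0,0,0,0.05,-1],
  [0,0,0,0,0,0.04,-1],
  [0,0,0,0,0,0.007,-1],
  [0,0,0,0,0,0.007,-1],
  [0,0,0,0,0,0,-1],
])

```text
t: 5.92
tool_pos: [0.5105, 0.0006, 0.0374]
ee_rot: [-2.257, -2.185, -0.0]
force: [0.0, -0.2, -1.3]
finger_gap: 0.005
grip_force: 0.0
```

drive_tool([
  [0,0,0,0,0,0.004,-1],
  [0,0,0,0,0,0.004,-1],
  [0,0,0,0,0,0.003,-1],
  [0,0,0,0,0,0,-1],
  [0,0,0,0,0,0,-1],
])

```text
t: 6.55
tool_pos: [0.5108, 0.0003, 0.0358]
ee_rot: [2.256, 2.184, -0.0]
force: [-4.1, -1.0, 14.7]
finger_gap: 0.007
grip_force: 7.1
```

drive_tool([
  [0,0,0,0,0,-0.02,-1],
  [0,0,0,0,0,-0.02,1],
  [0,0,0,0,0,0,1],
  [0,0,0,0,0,0,1],
  [0,0,0,0,0,0,1],
])

```text
t: 7.18
tool_pos: [0.5102, 0.0004, 0.0459]
ee_rot: [-2.257, -2.185, 0.001]
force: [-0.4, -0.2, 0.1]
finger_gap: 0.414
grip_force: 0.0
```

drive_tool([
  [0,0,0,0,0,0,1],
  [0,0,0,0,0,0.02,1],
  [0,0,0,0,0,0.02,1],
  [0,0,0,0,0,0.007,1],
  [0,0,0,0,0,0.005,1],
])

```text
t: 7.8
tool_pos: [0.5103, 0.0005, 0.0303]
ee_rot: [-2.257, -2.185, 0.0]
force: [0.7, 0.2, -0.2]
finger_gap: 0.966
grip_force: 0.0
```

```bash
python3 - <<'E'
from h import *
s=env.state();print(env.grip_depth,s["tool_pos"],s["force"],s["finger_gap"])
t=env.camera("top")[:,:,::-1];s=env.camera("side")[:,:,::-1]
cv2.imwrite("pics/side3.png",s)
g=lambda a:np.clip(a*1.6,0,255).astype('uint8')
cv2.imwrite("pics/c3.png",g(crop(s,215,110,130,110,5)))
E
```

```text
0.0187 [5.10281594e-01 4.77621134e-04 3.02618447e-02] [ 0.65927665  0.20254197 -0.15484297] 0.9662032755388624
```

View pics/c3.png

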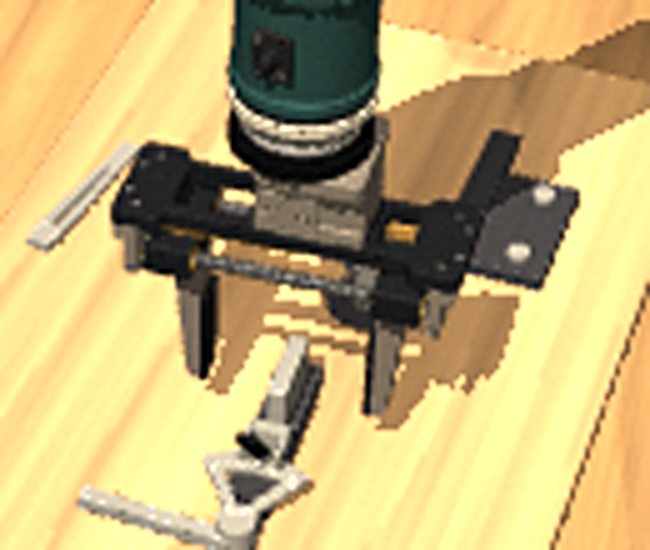

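The fingers straddle the rib with their tips (px (255,185) and (289,192)) about 25 mm above the reading. So the tip's true height is about the reading plus 27 mm, which fits the touch on the rib top at 0.037. I'll go lower and grip.

drive_tool([
  [0,0,0,0,0,0.02,1],
  [0,0,0,0,0,0.02,1],
  [0,0,0,0,0,0.01,1],
  [0,0,0,0,0,0.01,1],
  [0,0,0,0,0,0,1],
])

```text
t: 8.52
tool_pos: [0.5102, 0.0005, 0.0123]
ee_rot: [-2.257, -2.185, 0.0]
force: [-0.4, -0.1, 0.2]
finger_gap: 1.004
grip_force: 0.0
```

drive_tool([
  [0,0,0,0,0,0,-1],
  [0,0,0,0,0,0,-1],
  [0,0,0,0,0,0,-1],
  [0,0,0,0,0,0,-1],
  [0,0,0,0,0,0,-1],
])

```text
t: 9.15
tool_pos: [0.5104, 0.0004, 0.0126]
ee_rot: [2.257, 2.185, -0.0]
force: [0.1, -0.5, 0.1]
finger_gap: 0.478
grip_force: 0.0
```

drive_tool([
  [0,0,0,0,0,0,-1],
  [0,0,0,0,0,0,-1],
  [0,0,0,0,0,0,-1],
  [0,0,0,0,0,0,-1],
  [0,0,0,0,0,0,-1],
])

```text
t: 9.78
tool_pos: [0.5108, 0.0004, 0.0127]
ee_rot: [2.257, 2.185, 0.001]
force: [1.2, -0.4, -0.1]
finger_gap: 0.133
grip_force: 30.0
```

```bash
python3 - <<'E'
from p import *
a=plan([.5104,.0004,.040],-.033,2,-1)
a=plan([.498,.209,.040],-.100,8,-1,a)
E
```

```text
[[0.0, -0.0, 0.0, -0.0, -0.001, -0.045, -1.0], [0.0, -0.0, 0.0, -0.0, -0.001, -0.045, -1.0]]
[[0.0, 0.0, 0.005, 0.087, -0.008, 0.0, -1.0], [0.0, 0.0, 0.005, 0.087, -0.009, 0.0, -1.0], [0.0, 0.0, 0.005, 0.087, -0.009, 0.0, -1.0], [0.0, 0.0, 0.005, 0.086, -0.01, 0.0, -1.0], [0.0, 0.0, 0.005, 0.086, -0.011, 0.0, -1.0]]
[[0.0, 0.0, 0.005, 0.086, -0.012, 0.0, -1.0], [0.0, 0.0, 0.005, 0.086, -0.012, 0.0, -1.0], [0.0, 0.0, 0.005, 0.086, -0.013, 0.0, -1.0]]
```

drive_tool([
  [0,0,0,0,-0.001,-0.045,-1],
  [0,0,0,0,-0.001,-0.045,-1],
  [0,0,0.005,0.087,-0.008,0,-1],
  [0,0,0.005,0.087,-0.009,0,-1],
  [0,0,0.005,0.087,-0.009,0,-1],
])

```text
t: 10.4
tool_pos: [0.5049, 0.0796, 0.0403]
ee_rot: [2.283, 2.157, -0.0]
force: [0.6, 0.2, -4.6]
finger_gap: 0.128
grip_force: 30.0
```

drive_tool([
  [0,0,0.005,0.086,-0.01,0,-1],
  [0,0,0.005,0.086,-0.011,0,-1],
  [0,0,0.005,0.086,-0.012,0,-1],
  [0,0,0.005,0.086,-0.012,0,-1],
  [0,0,0.005,0.086,-0.013,0,-1],
])

```text
t: 11.02
tool_pos: [0.4967, 0.2096, 0.0403]
ee_rot: [2.325, 2.113, -0.0]
force: [0.5, -0.5, -4.6]
finger_gap: 0.125
grip_force: 30.0
```

drive_tool([
  [0,0,0,0,0,0.03,-1],
  [0,0,0,0,0,0.03,-1],
  [0,0,0,0,0,0.015,-1],
  [0,0,0,0,0,0.01,-1],
  [0,0,0,0,0,0,-1],
])

```text
t: 11.65
tool_pos: [0.497, 0.2085, 0.0139]
ee_rot: [-2.325, -2.112, 0.001]
force: [0.1, -1.2, -3.8]
finger_gap: 0.128
grip_force: 30.0
```

```bash
python3 - <<'E'
from p import *
from h import *
s=env.state();print(s["tool_pos"],s["ee_rot"],s["force"],s["grip_force"])
t=env.camera("top")[:,:,::-1];s=env.camera("side")[:,:,::-1]
cv2.imwrite("pics/side4.png",s);cv2.imwrite("pics/top4.png",t)
g=lambda a:np.clip(a*1.6,0,255).astype('uint8')
cv2.imwrite("pics/c4.png",g(np.hstack([crop(t,118,140,100,120,4),crop(s,190,205,100,120,4)])))
E
```

```text
[0.49700149 0.20846829 0.01385464] [-2.32530902e+00 -2.11230699e+00  7.53846912e-04] [ 0.11910148 -1.21499522 -3.78445087] 29.980447590351105
```

View pics/c4.png

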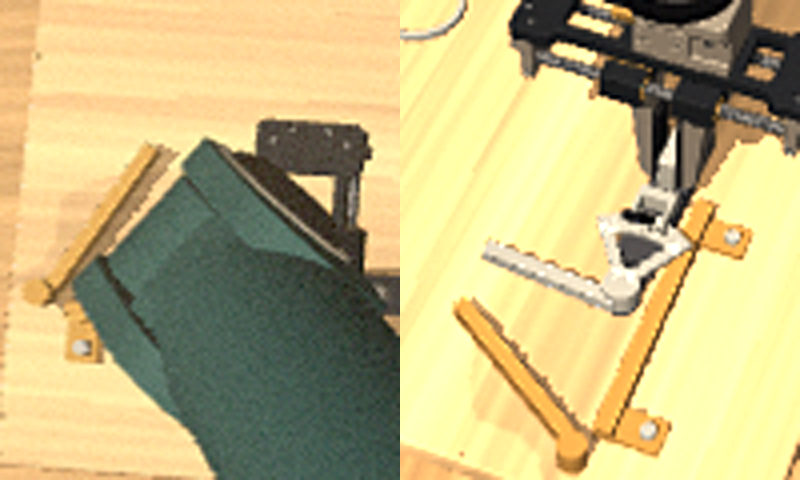

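The gauge hangs just above the board beside the fence, its pivot at side px (245,280), with the wing ahead of it. I'll lower it 1 mm and close on the fence.

drive_tool([
  [0,0,0.003,0,-0.004,0.004,-1],
  [0,0,0,0,-0.004,0,-1],
  [0,0,0,0,-0.003,0,-1],
  [0,0,0,0,-0.003,0,-1],
  [0,0,0,0,0,0,-1],
])

```text
t: 12.38
tool_pos: [0.4928, 0.2094, 0.0129]
ee_rot: [2.329, 2.108, -0.0]
force: [0.9, 0.3, -4.5]
finger_gap: 0.125
grip_force: 30.0
```

drive_tool([
  [0,0,0,0,-0.003,0,-1],
  [0,0,0,0,-0.003,0,-1],
  [0,0,0,0,-0.002,0,-1],
  [0,0,0,0,0,0,-1],
  [0,0,0,0,0,0,-1],
])

```text
t: 13.0
tool_pos: [0.491, 0.2095, 0.013]
ee_rot: [2.33, 2.107, 0.001]
force: [2.0, 0.1, -4.5]
finger_gap: 0.13
grip_force: 30.0
```

drive_tool([
  [0,0,0,0,-0.002,0.002,-1],
  [0,0,0,0,-0.002,0,-1],
  [0,0,0,0,-0.001,0,-1],
  [0,0,0,0,0,0,-1],
  [0,0,0,0,0,0,-1],
])

```text
t: 13.62
tool_pos: [0.491, 0.2096, 0.0128]
ee_rot: [2.329, 2.106, 0.004]
force: [6.6, -1.3, -3.5]
finger_gap: 0.126
grip_force: 30.0
```

```bash
python3 -c "
from rig import env
s=env.state();print(s['force'],s['wrist_torque'],s['tool_pos'],s['ee_rot'])"
```

```text
[ 6.57617547 -1.28647263 -3.48649182] [-0.39455342 -1.58826348 -0.0220872 ] [0.49095659 0.20960835 0.01277492] [2.32919358 2.10570347 0.00445586]
```

drive_tool([
  [0,0,0,0.01,0.002,0,-1],
  [0,0,0,0.03,0,0,-1],
  [0,0,0,0.03,0,0,-1],
  [0,0,0,0.02,0,0,-1],
  [0,0,0,0,0,0,-1],
])

```text
t: 14.25
tool_pos: [0.4937, 0.2362, 0.0128]
ee_rot: [2.328, 2.106, 0.002]
force: [4.1, -2.1, -0.6]
finger_gap: 0.128
grip_force: 30.0
```

drive_tool([
  [0,0,0,0.025,0,0,-1],
  [0,0,0,0.025,0,0,-1],
  [0,0,0,0.025,0,0,-1],
  [0,0,0,0.02,0,0,-1],
  [0,0,0,0,0,0,-1],
])

```text
t: 14.88
tool_pos: [0.4965, 0.2639, 0.0128]
ee_rot: [2.328, 2.105, 0.001]
force: [4.2, -4.1, 0.6]
finger_gap: 0.129
grip_force: 30.0
```

drive_tool([
  [0,0,0,0.015,0,0,-1],
  [0,0,0,0.01,0,0,-1],
  [0,0,0,0.005,0,0,-1],
  [0,0,0,0,0,0,-1],
  [0,0,0,0,0,0,-1],
])

```text
t: 15.5
tool_pos: [0.4973, 0.2717, 0.0127]
ee_rot: [2.329, 2.104, -0.001]
force: [3.6, -5.7, 1.9]
finger_gap: 0.131
grip_force: 30.0
```

```bash
python3 - <<'E'
from p import *
from h import *
s=env.state();print(s["tool_pos"],s["ee_rot"],s["force"],s["wrist_torque"])
t=env.camera("top")[:,:,::-1];s=env.camera("side")[:,:,::-1]
cv2.imwrite("pics/side5.png",s);cv2.imwrite("pics/top5.png",t)
g=lambda a:np.clip(a*1.6,0,255).astype('uint8')
cv2.imwrite("pics/c5.png",g(np.hstack([crop(t,118,150,80,100,5),crop(s,190,240,80,100,5)])))
E
```

```text
[0.49732487 0.27172192 0.01273831] [ 2.32875148e+00  2.10422157e+00 -1.29977890e-03] [ 3.5535364  -5.68935807  1.92398206] [-1.10137178 -0.98322394  0.08894837]
```

View pics/c5.png

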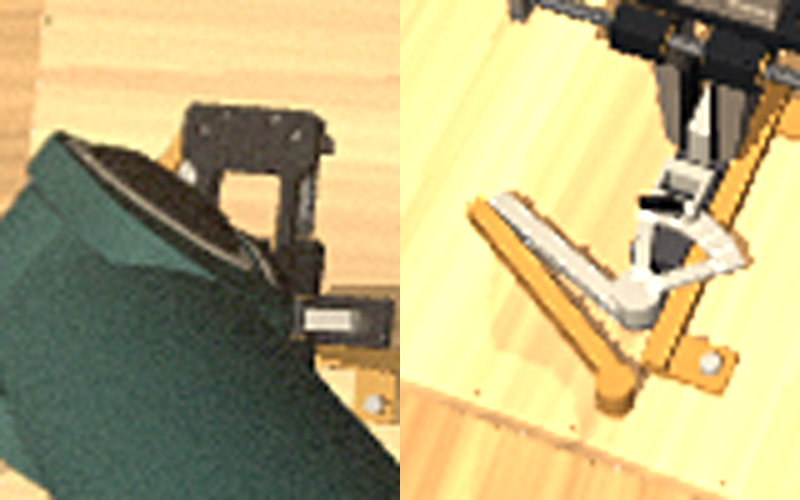

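The blade lies along the wing with its tip touching (side px (210,281)) and still opens a thin wedge at the pivot. About 14 mm to go. Continuing slowly.

drive_tool([
  [0,0,0,0.008,0,-0.001,-1],
  [0,0,0,0.007,0,0,-1],
  [0,0,0,0.007,0,0,-1],
  [0,0,0,0,0,0,-1],
  [0,0,0,0,0,0,-1],
])

```text
t: 16.23
tool_pos: [0.498, 0.2784, 0.0128]
ee_rot: [2.329, 2.104, -0.001]
force: [4.0, -5.4, -0.1]
finger_gap: 0.129
grip_force: 30.0
```

drive_tool([
  [0,0,0,0.006,0,0,-1],
  [0,0,0,0.005,0,0,-1],
  [0,0,0,0.004,0,0,-1],
  [0,0,0,0,0,0,-1],
  [0,0,0,0,0,0,-1],
])

```text
t: 16.85
tool_pos: [0.4984, 0.2827, 0.0128]
ee_rot: [2.329, 2.104, -0.001]
force: [4.4, -4.5, -0.6]
finger_gap: 0.133
grip_force: 30.0
```

drive_tool([
  [0,0,0,0.003,0,0,-1],
  [0,0,0,0.003,0,0,-1],
  [0,0,0,0.003,0,0,-1],
  [0,0,0,0,0,0,-1],
  [0,0,0,0,0,0,-1],
])

```text
t: 17.48
tool_pos: [0.4987, 0.2853, 0.0128]
ee_rot: [2.329, 2.104, -0.002]
force: [4.6, -4.8, 0.2]
finger_gap: 0.124
grip_force: 30.0
```

```bash
python3 -c "
from rig import env
s=env.state();print(s['force'],s['wrist_torque'],s['tool_pos'],s['ee_rot'])"
```

```text
[ 4.59929028 -4.75906752  0.21498214] [-1.11666609 -1.11194676  0.09997938] [0.49869054 0.28528691 0.01278964] [ 2.32876627e+00  2.10418653e+00 -1.69437005e-03]
```

drive_tool([
  [0,0,0,0.003,0,0,-1],
  [0,0,0,0.003,0,0,-1],
  [0,0,0,0,0,0,-1],
  [0,0,0,0,0,0,-1],
  [0,0,0,0,0,0,-1],
])

```text
t: 18.1
tool_pos: [0.4988, 0.2871, 0.0128]
ee_rot: [2.329, 2.104, -0.002]
force: [4.6, -5.4, 0.3]
finger_gap: 0.129
grip_force: 30.0
```

drive_tool([
  [0,0,0,0.003,0,0,-1],
  [0,0,0,0,0,0,-1],
  [0,0,0,0,0,0,-1],
  [0,0,0,0,0,0,-1],
  [0,0,0,0,0,0,-1],
])

```text
t: 18.73
tool_pos: [0.4989, 0.2876, 0.0128]
ee_rot: [2.329, 2.104, -0.002]
force: [3.2, -5.5, 1.0]
finger_gap: 0.131
grip_force: 30.0
```

drive_tool([
  [0,0,0,0.003,0,0,-1],
  [0,0,0,0,0,0,-1],
  [0,0,0,0,0,0,-1],
  [0,0,0,0,0,0,-1],
  [0,0,0,0,0,0,-1],
])

```text
t: 19.35
tool_pos: [0.4989, 0.2877, 0.0128]
ee_rot: [2.329, 2.103, -0.004]
force: [3.1, -7.2, 1.5]
finger_gap: 0.126
grip_force: 30.0
```

```bash
python3 - <<'E'
from m import *
s=env.state();print(s["tool_pos"],s["force"],s["wrist_torque"])
t=env.camera("side")[:,:,::-1];cv2.imwrite("pics/side6.png",t)
cv2.imwrite("pics/c6.png",np.clip(crop(t,195,255,80,75,8)*1.6,0,255).astype('uint8'))
E
```

```text
[0.49891496 0.28766879 0.01278403] [ 3.11878302 -7.18667884  1.54703385] [-1.57883121 -0.90274422  0.10022574]
```

View pics/c6.png

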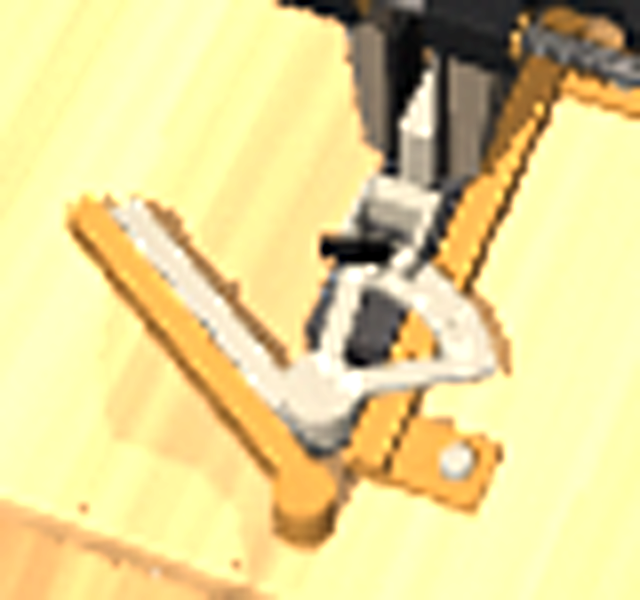

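The side view shows the blade lying flush along the whole wing and the stock on the fence. The forces confirm the stop. One more small press, then a hold.

drive_tool([
  [0,0,0,0.002,0,0,-1],
  [0,0,0,0.002,0,0,-1],
  [0,0,0,0,0,0,-1],
  [0,0,0,0,0,0,-1],
  [0,0,0,0,0,0,-1],
])

```text
t: 20.02
tool_pos: [0.4989, 0.2876, 0.0128]
ee_rot: [2.328, 2.102, -0.007]
force: [2.2, -9.5, 4.0]
finger_gap: 0.126
grip_force: 30.0
```

```bash
python3 - <<'E'
from rig import env
s=env.state();print(s["tool_pos"],s["force"],s["wrist_torque"],s["ee_rot"])
E
```

```text
[0.49891264 0.28763843 0.01275741] [ 2.21480534 -9.54983496  4.0070467 ] [-2.08406289 -0.76743249  0.16845391] [ 2.32846717  2.10156894 -0.00718465]
```

drive_tool([
  [0,0,0,0,0,0,-1],
  [0,0,0,-0.003,0,0,-1],
  [0,0,0,-0.003,0,0,-1],
  [0,0,0,0,0,0,0.2],
  [0,0,0,0,0,0,0.2],
])

```text
t: 20.65
tool_pos: [0.4968, 0.2915, 0.0127]
ee_rot: [-2.328, -2.108, 0.0]
force: [0.9, -0.1, -0.5]
finger_gap: 0.319
grip_force: 0.0
```

drive_tool([
  [0,0,0,0,0,0,0.2],
  [0,0,0,0,0,0,0.2],
  [0,0,0,0,0,0,0.2],
  [0,0,0,0,0,-0.03,0.2],
  [0,0,0,0,0,-0.06,0.2],
])

```text
t: 21.28
tool_pos: [0.4973, 0.2904, 0.0401]
ee_rot: [-2.329, -2.108, 0.002]
force: [-0.5, 0.3, -0.2]
finger_gap: 0.6
grip_force: 0.0
```

drive_tool([
  [0,0,0,0,0,-0.08,0.2],
  [0,0,0,0,0,-0.08,-1],
  [0,0,0,0.08,0,0,-1],
  [0,0,0,0.08,0,0,-1],
  [0,0,0,0.08,0,0,-1],
])

```text
t: 21.9
tool_pos: [0.5054, 0.3632, 0.0894]
ee_rot: [2.33, 2.107, 0.003]
force: [0.9, -0.6, 0.4]
finger_gap: 0.185
grip_force: 0.0
```

```bash
python3 - <<'E'
from p import *
s=env.state();print(s["tool_pos"],s["ee_rot"],s["force"])
u=np.array([np.cos(-1.671),np.sin(-1.671)])
T=np.array([.4989,.2876])-.0763*u;print(T)
plan([*T,.066],-.100,5,-1)
E
```

```text
[0.50544576 0.36316238 0.08935254] [2.3297357  2.10712465 0.0028542 ] [ 0.85867491 -0.58171337  0.42812388]
[0.50653275 0.36351726]
[[0.0, -0.0, -0.0, 0.0, 0.001, 0.016, -1.0], [0.0, -0.0, -0.0, 0.0, 0.001, 0.016, -1.0], [0.0, -0.0, -0.0, 0.0, 0.001, 0.016, -1.0], [0.0, -0.0, -0.0, 0.0, 0.001, 0.016, -1.0], [0.0, -0.0, -0.0, 0.0, 0.001, 0.016, -1.0]]
```

drive_tool([
  [0,0,0,0,0.003,0.03,-1],
  [0,0,0,0,0.001,0.03,-1],
  [0,0,0,0,0,0.02,-1],
  [0,0,0,0,0,0.008,-1],
  [0,0,0,0,0,0.008,-1],
])

```text
t: 22.52
tool_pos: [0.5062, 0.3618, 0.0587]
ee_rot: [2.33, 2.107, -0.0]
force: [1.1, -0.6, -0.0]
finger_gap: 0.003
grip_force: 0.0
```

drive_tool([
  [0,0,0,0,0,0.008,-1],
  [0,0,0,0,0,0.008,-1],
  [0,0,0,0,0,0.008,-1],
  [0,0,0,0,0,0.008,-1],
  [0,0,0,0,0,0.008,-1],
])

```text
t: 23.15
tool_pos: [0.5076, 0.3688, 0.0504]
ee_rot: [-2.324, -2.108, -0.018]
force: [0.3, 6.4, 9.9]
finger_gap: 0.003
grip_force: 4.8
```

drive_tool([
  [0,0,0,0,0,0.008,-1],
  [0,0,0,0,0,0.008,-1],
  [0,0,0,0,0,0.006,-1],
  [0,0,0,0,0,0.006,-1],
  [0,0,0,0,0,0,-1],
])

```text
t: 23.78
tool_pos: [0.5057, 0.3608, 0.0377]
ee_rot: [2.329, 2.107, -0.004]
force: [0.0, 0.5, 1.9]
finger_gap: 0.001
grip_force: 0.9
```

drive_tool([
  [0,0,0,0,0,0.008,-1],
  [0,0,0,0,0,0.008,-1],
  [0,0,0,0,0,0.006,-1],
  [0,0,0,0,0,0.004,-1],
  [0,0,0,0,0,0,-1],
])

```text
t: 24.4
tool_pos: [0.5059, 0.362, 0.0304]
ee_rot: [2.329, 2.108, -0.001]
force: [-0.6, 0.6, 2.5]
finger_gap: 0.006
grip_force: 0.7
```

drive_tool([
  [0,0,0,0,0,0.007,-1],
  [0,0,0,0,0,0.007,-1],
  [0,0,0,0,0,0.006,-1],
  [0,0,0,0,0,0.004,-1],
  [0,0,0,0,0,0,-1],
])

```text
t: 25.02
tool_pos: [0.506, 0.3619, 0.0231]
ee_rot: [2.33, 2.108, -0.001]
force: [0.3, 1.4, 2.5]
finger_gap: 0.007
grip_force: 1.0
```

drive_tool([
  [0,0,0,0,0,0.004,-1],
  [0,0,0,0,0,0.003,-1],
  [0,0,0,0,0,0,-1],
  [0,0,0,0,0,0,-1],
  [0,0,0,0,0,0,-1],
])

```text
t: 25.65
tool_pos: [0.506, 0.3619, 0.0212]
ee_rot: [2.33, 2.107, -0.0]
force: [0.3, 0.7, 2.5]
finger_gap: 0.006
grip_force: 0.9
```

drive_tool([
  [0,0,0,0,0,0.003,-1],
  [0,0,0,0,0,0.003,-1],
  [0,0,0,0,0,0.003,-1],
  [0,0,0,0,0,0,-1],
  [0,0,0,0,0,0,-1],
])

```text
t: 26.28
tool_pos: [0.5061, 0.3622, 0.0188]
ee_rot: [2.329, 2.108, 0.0]
force: [-1.6, 0.7, 5.6]
finger_gap: 0.007
grip_force: 2.6
```

drive_tool([
  [0,0,0,0,0,0.003,-1],
  [0,0,0,0,0,0.002,-1],
  [0,0,0,0,0,0,-1],
  [0,0,0,0,0,0,-1],
  [0,0,0,0,0,0,-1],
])

```text
t: 26.9
tool_pos: [0.5062, 0.3623, 0.0185]
ee_rot: [2.329, 2.107, 0.0]
force: [-2.1, -1.4, 13.8]
finger_gap: 0.007
grip_force: 6.7
```

drive_tool([
  [0,0,0,0,0,0.002,-1],
  [0,0,0,0,0,0,-1],
  [0,0,0,0,0,-0.03,-1],
  [0,0,0,0,0,-0.06,-1],
  [0,0,0,0,0,-0.06,0],
])

```text
t: 27.52
tool_pos: [0.506, 0.3617, 0.0622]
ee_rot: [2.33, 2.107, -0.001]
force: [0.8, 0.1, -0.3]
finger_gap: 0.093
grip_force: 0.0
```

drive_tool([
  [0,0,0,0,0,-0.06,0.4],
  [0,0,0,-0.08,0,0,0.4],
  [0,0,0,-0.09,0,0,0.4],
  [0,0,0,-0.078,0,0,0.4],
  [0,0,0,0,0,0,0.4],
])

```text
t: 28.15
tool_pos: [0.4993, 0.2863, 0.0802]
ee_rot: [2.332, 2.104, -0.0]
force: [0.1, 0.7, 0.3]
finger_gap: 0.637
grip_force: 0.0
```

```bash
python3 - <<'E'
from p import *
from h import *
s=env.state();print(s["tool_pos"],s["ee_rot"],s["force"],s["finger_gap"])
t=env.camera("side")[:,:,::-1];cv2.imwrite("pics/side7.png",t)
cv2.imwrite("pics/c7.png",np.clip(crop(t,195,235,80,95,6)*1.6,0,255).astype('uint8'))
plan([.4989,.2876,.0128],-.100,5,.4)
E
```

```text
[0.49929261 0.28628042 0.08018413] [ 2.33176411e+00  2.10354151e+00 -2.22707119e-04] [0.05009954 0.70846538 0.25218334] 0.6372688075597823
[[0.0, -0.0, -0.0, -0.0, -0.0, 0.045, 0.4], [0.0, -0.0, -0.0, -0.0, -0.0, 0.045, 0.4], [0.0, -0.0, -0.0, -0.0, -0.0, 0.045, 0.4], [0.0, -0.0, -0.0, -0.0, -0.0, 0.045, 0.4], [0.0, -0.0, -0.0, -0.0, -0.0, 0.045, 0.4]]
```

View pics/c7.png

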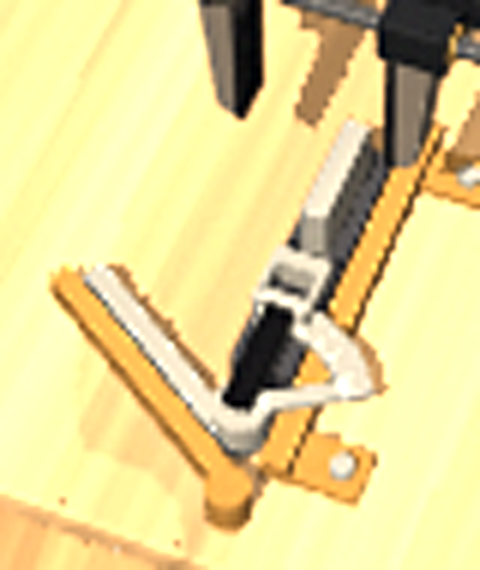

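The lever lies flat over the pivot (side px (236,292)), the blade is still flush along the wing and the stock is on the fence. The rib is free, so I'll grip it again.

drive_tool([
  [0,0,0,0,0,0.06,0.4],
  [0,0,0,0,0,0.06,0.4],
  [0,0,0,0,0,0.05,0.4],
  [0,0,0,0,0,0.035,0.4],
  [0,0,0,0,0,0.02,0.4],
])

```text
t: 28.82
tool_pos: [0.4982, 0.2881, 0.0109]
ee_rot: [-2.329, -2.108, 0.002]
force: [-0.0, 0.0, -0.1]
finger_gap: 0.7
grip_force: 0.0
```

drive_tool([
  [0,0,0,0,0,0,-1],
  [0,0,0,0,0,0,-1],
  [0,0,0,0,0,0,-1],
  [0,0,0,0,0,0,-1],
  [0,0,0,0,0,0,-1],
])

```text
t: 29.45
tool_pos: [0.4988, 0.2881, 0.0121]
ee_rot: [2.33, 2.107, 0.0]
force: [0.4, -0.4, -0.4]
finger_gap: 0.177
grip_force: 0.0
```

drive_tool([
  [0,0,0,0,0,0,-1],
  [0,0,0,0,0,0,-1],
  [0,0,0,0,0,0,-1],
  [0,0,0,0,0,0,-1],
  [0,0,0,0,0,0,-1],
])

```text
t: 30.08
tool_pos: [0.4991, 0.2881, 0.0121]
ee_rot: [2.33, 2.107, 0.001]
force: [2.4, 0.5, 0.7]
finger_gap: 0.128
grip_force: 30.0
```

drive_tool([
  [0,0,0,-0.007,0,0,-1],
  [0,0,0,0,0.002,-0.03,-1],
  [0,0,0,0,0,-0.06,-1],
  [0,0,0,0,0,-0.06,-1],
  [0,0,0,0,0,-0.05,-1],
])

```text
t: 30.7
tool_pos: [0.4986, 0.2862, 0.0735]
ee_rot: [-2.329, -2.108, -0.0]
force: [-0.1, 1.0, -4.2]
finger_gap: 0.131
grip_force: 30.0
```

drive_tool([
  [0,0,0,-0.08,0.005,0,-1],
  [0,0,0,-0.12,0.005,0,-1],
  [0,0,0,-0.15,0.005,0,-1],
  [0,0,0,-0.15,0.005,0,-1],
  [0,0,0,-0.15,0.005,0,-1],
])

```text
t: 31.32
tool_pos: [0.4867, 0.0899, 0.0728]
ee_rot: [2.329, 2.108, 0.0]
force: [0.3, -0.6, -4.0]
finger_gap: 0.127
grip_force: 30.0
```

drive_tool([
  [0,0,0,-0.15,0.005,0,-1],
  [0,0,0,-0.15,0.005,0,-1],
  [0,0,0,-0.15,0.005,0,-1],
  [0,0,0,-0.15,0.005,0,-1],
  [0,0,0,-0.15,0.005,0,-1],
])

```text
t: 31.95
tool_pos: [0.4719, -0.1347, 0.0729]
ee_rot: [2.329, 2.108, 0.0]
force: [0.9, -0.1, -4.1]
finger_gap: 0.127
grip_force: 30.0
```

drive_tool([
  [0,0,0,-0.15,0.005,0,-1],
  [0,0,0,-0.15,0.005,0,-1],
  [0,0,0,-0.15,0.005,0,-1],
  [0,0,0,-0.14,0.005,0,-1],
  [0,0,0,-0.09,0.005,0,-1],
])

```text
t: 32.58
tool_pos: [0.4584, -0.3395, 0.0728]
ee_rot: [2.332, 2.105, -0.001]
force: [1.0, 0.6, -3.7]
finger_gap: 0.127
grip_force: 30.0
```

```bash
python3 - <<'E'
from p import *
from h import *
s=env.state();print(s["tool_pos"],s["ee_rot"],s["force"],s["grip_force"],s["finger_gap"])
print("hinge",cast("top",[[327.5,212]],.036))
t0=cv2.imread("pics/top0.png");t=env.camera("top")[:,:,::-1];cv2.imwrite("pics/top8.png",t)
cv2.imwrite("pics/side8.png",env.camera("side")[:,:,::-1])
print("guide diff",[float(np.abs(t[r,328:362].astype(int)-t0[r,328:362]).mean().round(1)) for r in range(188,216,4)])
plan([.4596,-.3383,.0725],-.1005,5,-1)
E
```

```text
[ 0.45843903 -0.33951372  0.0727616 ] [ 2.33163162e+00  2.10471345e+00 -6.15363892e-04] [ 0.96660131  0.62662984 -3.74498231] 29.99213308095932 0.1269944667992347
hinge [[ 0.48705299 -0.12670253  0.036     ]]
guide diff [2.0, 1.9, 2.1, 2.0, 2.2, 2.1, 2.5]
[[0.0, 0.0, -0.001, 0.002, 0.001, 0.0, -1.0], [0.0, 0.0, -0.001, 0.002, 0.001, 0.0, -1.0], [0.0, 0.0, -0.001, 0.002, 0.001, 0.0, -1.0], [0.0, 0.0, -0.001, 0.002, 0.001, 0.0, -1.0], [0.0, 0.0, -0.001, 0.002, 0.001, 0.0, -1.0]]
```

drive_tool([
  [0,0,-0.002,0.004,0.003,0.06,-1],
  [0,0,0,0,0,0.06,-1],
  [0,0,0,0,0,0.05,-1],
  [0,0,0,0,0,0.02,-1],
  [0,0,0,0,0,0.008,-1],
])

```text
t: 33.3
tool_pos: [0.4602, -0.3357, 0.012]
ee_rot: [-2.325, -2.111, 0.0]
force: [-1.5, 1.7, 8.7]
finger_gap: 0.129
grip_force: 30.0
```

drive_tool([
  [0,0,0,0,-0.004,0.002,-1],
  [0,0,0,0,-0.004,0,-1],
  [0,0,0,0,-0.003,0,-1],
  [0,0,0,0,-0.003,0,-1],
  [0,0,0,0,0,0,-1],
])

```text
t: 33.92
tool_pos: [0.4559, -0.3358, 0.0121]
ee_rot: [2.326, 2.111, -0.0]
force: [0.2, 0.7, -4.0]
finger_gap: 0.131
grip_force: 30.0
```

drive_tool([
  [0,0,0,0,-0.003,0.001,-1],
  [0,0,0,0,-0.002,0,-1],
  [0,0,0,0,-0.002,0,-1],
  [0,0,0,0,0,0,-1],
  [0,0,0,0,0,0,-1],
])

```text
t: 34.55
tool_pos: [0.4545, -0.3357, 0.0121]
ee_rot: [2.325, 2.111, 0.001]
force: [1.6, -0.1, -0.1]
finger_gap: 0.127
grip_force: 30.0
```

drive_tool([
  [0,0,0.002,0,-0.003,0,-1],
  [0,0,0,0,-0.003,0,-1],
  [0,0,0,0,-0.001,0,-1],
  [0,0,0,0,0,0,-1],
  [0,0,0,0,0,0,-1],
])

```text
t: 35.17
tool_pos: [0.4537, -0.3358, 0.0121]
ee_rot: [2.328, 2.105, 0.003]
force: [5.0, -0.3, -1.4]
finger_gap: 0.129
grip_force: 30.0
```

drive_tool([
  [0,0,0,0,-0.003,0,-1],
  [0,0,0,0,-0.002,0,-1],
  [0,0,0,0,0,0,-1],
  [0,0,0,0,0,0,-1],
  [0,0,0,0,0,0,-1],
])

```text
t: 35.8
tool_pos: [0.4535, -0.3358, 0.0122]
ee_rot: [2.326, 2.104, 0.006]
force: [8.6, -1.8, -4.6]
finger_gap: 0.13
grip_force: 30.0
```

drive_tool([
  [0,0,0,0.01,0.003,0,-1],
  [0,0,0,0.03,0,0,-1],
  [0,0,0,0.04,0,0,-1],
  [0,0,0,0.04,0,0,-1],
  [0,0,0,0.03,0,0,-1],
])

```text
t: 36.42
tool_pos: [0.4584, -0.2922, 0.0125]
ee_rot: [2.325, 2.103, 0.003]
force: [6.3, -4.4, -1.8]
finger_gap: 0.13
grip_force: 30.0
```

drive_tool([
  [0,0,0,0.03,0,0,-1],
  [0,0,0,0.025,0,0,-1],
  [0,0,0,0.02,0,0,-1],
  [0,0,0,0.015,0,0,-1],
  [0,0,0,0,0,0,-1],
])

```text
t: 37.05
tool_pos: [0.4611, -0.2649, 0.0124]
ee_rot: [2.325, 2.104, 0.004]
force: [7.2, -2.4, -3.3]
finger_gap: 0.127
grip_force: 30.0
```

drive_tool([
  [0,0,0,0.013,0.001,0,-1],
  [0,0,0,0.013,0,0,-1],
  [0,0,0,0.013,0,0,-1],
  [0,0,0,0.013,0,0,-1],
  [0,0,0,0.01,0,0,-1],
])

```text
t: 37.67
tool_pos: [0.4629, -0.2476, 0.0124]
ee_rot: [2.326, 2.103, 0.002]
force: [6.7, -4.6, -2.6]
finger_gap: 0.126
grip_force: 30.0
```

drive_tool([
  [0,0,0,0.013,0,0,-1],
  [0,0,0,0.013,0,0,-1],
  [0,0,0,0.01,0,0,-1],
  [0,0,0,0.007,0,0,-1],
  [0,0,0,0,0,0,-1],
])

```text
t: 38.3
tool_pos: [0.4642, -0.2345, 0.0124]
ee_rot: [2.326, 2.104, 0.003]
force: [6.2, -3.7, -2.2]
finger_gap: 0.128
grip_force: 30.0
```

```bash
python3 - <<'E'
from m import *
s=env.state();print(s["tool_pos"],s["ee_rot"],s["force"],s["wrist_torque"])
t=env.camera("top")[:,:,::-1];cv2.imwrite("pics/top9.png",t)
t=env.camera("side")[:,:,::-1];cv2.imwrite("pics/side9.png",t)
E
```

```text
[ 0.46417707 -0.2344772   0.01242261] [2.32579656 2.1035875  0.00254066] [ 6.24005627 -3.73993351 -2.18282747] [-1.11102974 -1.57082016  0.03162983]
```

drive_tool([
  [0,0,0,0.007,0,0,-1],
  [0,0,0,0.006,0,0,-1],
  [0,0,0,0.005,0,0,-1],
  [0,0,0,0.004,0,0,-1],
  [0,0,0,0,0,0,-1],
])

```text
t: 39.02
tool_pos: [0.4648, -0.2282, 0.0124]
ee_rot: [2.326, 2.103, 0.002]
force: [5.6, -4.9, -2.2]
finger_gap: 0.129
grip_force: 30.0
```

drive_tool([
  [0,0,0,0.003,0,0,-1],
  [0,0,0,0.003,0,0,-1],
  [0,0,0,0.003,0,0,-1],
  [0,0,0,0,0,0,-1],
  [0,0,0,0,0,0,-1],
])

```text
t: 39.65
tool_pos: [0.4651, -0.2256, 0.0124]
ee_rot: [2.326, 2.103, 0.002]
force: [5.2, -4.6, -3.6]
finger_gap: 0.126
grip_force: 30.0
```

drive_tool([
  [0,0,0,0.003,0,0,-1],
  [0,0,0,0.003,0,0,-1],
  [0,0,0,0,0,0,-1],
  [0,0,0,0,0,0,-1],
  [0,0,0,0,0,0,-1],
])

```text
t: 40.28
tool_pos: [0.4652, -0.2245, 0.0124]
ee_rot: [2.326, 2.102, 0.002]
force: [5.5, -7.0, -2.6]
finger_gap: 0.127
grip_force: 30.0
```

drive_tool([
  [0,0,0,0.003,0,0,-1],
  [0,0,0,0,0,0,-1],
  [0,0,0,0,0,0,-1],
  [0,0,0,0,0,0,-1],
  [0,0,0,0,0,0,-1],
])

```text
t: 40.9
tool_pos: [0.4652, -0.2244, 0.0125]
ee_rot: [2.326, 2.101, 0.001]
force: [5.8, -8.3, -2.5]
finger_gap: 0.127
grip_force: 30.0
```

drive_tool([
  [0,0,0,0.001,0,0,-1],
  [0,0,0,0.001,0,0,-1],
  [0,0,0,0,0,0,-1],
  [0,0,0,0,0,0,-1],
  [0,0,0,0,0,0,-1],
])

```text
t: 41.52
tool_pos: [0.4652, -0.2244, 0.0125]
ee_rot: [2.326, 2.1, 0.0]
force: [6.0, -9.8, -4.1]
finger_gap: 0.124
grip_force: 30.0
```

```bash
python3 - <<'E'
from h import *
s=env.state();print(s["tool_pos"],s["ee_rot"],s["force"],s["wrist_torque"])
t=env.camera("side")[:,:,::-1];cv2.imwrite("pics/side10.png",t)
E
```

```text
[ 0.46518717 -0.22442534  0.01248753] [2.32617725e+00 2.10046815e+00 1.83452900e-04] [ 6.00559832 -9.84194614 -4.07785451] [-2.18983818 -1.52904498  0.12928369]
```

drive_tool([
  [0,0,0,0,0,0,-1],
  [0,0,0,-0.003,0.001,0.001,-1],
  [0,0,0,-0.003,0.001,0,-1],
  [0,0,0,0,0,0,0.2],
  [0,0,0,0,0,0,0.2],
])

```text
t: 42.2
tool_pos: [0.4621, -0.2212, 0.0109]
ee_rot: [-2.328, -2.106, 0.002]
force: [-0.2, 0.5, -0.8]
finger_gap: 0.324
grip_force: 0.0
```

drive_tool([
  [0,0,0,0,0,0,0.2],
  [0,0,0,0,0,0,0.2],
  [0,0,0,0,0,0,0.2],
  [0,0,0,0,0,-0.03,0.2],
  [0,0,0,0,0,-0.08,0.2],
])

```text
t: 42.82
tool_pos: [0.4627, -0.2211, 0.0444]
ee_rot: [-2.328, -2.107, 0.001]
force: [-0.1, -0.3, 0.2]
finger_gap: 0.598
grip_force: 0.0
```

drive_tool([
  [0,0,0,0,0,-0.1,0.2],
  [0,0,0,0,0,-0.1,0.2],
  [0,0,0,-0.15,0,-0.1,0.2],
  [0,0,0,-0.18,0,0,0.2],
  [0,0,0,-0.18,0,0,0.2],
])

```text
t: 43.45
tool_pos: [0.4484, -0.3756, 0.136]
ee_rot: [2.327, 2.107, 0.0]
force: [0.0, 1.1, -0.8]
finger_gap: 0.6
grip_force: 0.0
```

drive_tool([
  [0,0,0,-0.18,0,0,0.2],
  [0,0,0,-0.18,0,0,0.2],
  [0,0,0,-0.15,0,0,0.2],
  [0,0,0,-0.08,0,0,0.2],
  [0,0,0,0,0,0,0.2],
])

```text
t: 44.08
tool_pos: [0.4292, -0.5516, 0.1343]
ee_rot: [-2.333, -2.104, 0.001]
force: [-0.2, 0.5, 0.7]
finger_gap: 0.597
grip_force: 0.0
```

```bash
python3 - <<'E'
from m import *
s=env.state();print(s["t"],s["tool_pos"],s["force"])
t=env.camera("top")[:,:,::-1];cv2.imwrite("pics/top11.png",t)
cv2.imwrite("pics/side11.png",env.camera("side")[:,:,::-1])
f=ratio(t)
# guide+blade region, row profiles in red channel ratio and brightness
np.set_printoptions(precision=2,suppress=True,linewidth=220)
for r in range(178,212,5):print(r,f[r,325:365])
v=t.astype(float).mean(2)
for c in(360,366):print(c,v[212:236,c].round())
E
```

```text
44.075 [ 0.42923195 -0.55164463  0.13425207] [-0.2326765   0.5007587   0.67869929]
178 [0.57 0.57 0.56 0.57 0.57 0.57 0.58 0.58 0.58 0.58 0.58 0.59 0.59 0.58 0.59 0.59 0.59 0.59 0.6  0.58 0.59 0.61 0.61 0.61 0.6  0.6  0.6  0.6  0.6  0.6  0.6  0.59 0.6  0.6  0.59 0.59 0.6  0.6  0.6  0.6 ]
183 [0.6  0.59 0.59 0.59 0.59 0.58 0.58 0.58 0.58 0.58 0.58 0.57 0.57 0.58 0.58 0.57 0.57 0.57 0.56 0.56 0.6  0.73 0.81 0.83 0.82 0.78 0.61 0.51 0.52 0.54 0.56 0.56 0.56 0.57 0.57 0.57 0.56 0.54 0.55 0.56]
188 [0.58 0.58 0.58 0.59 0.59 0.59 0.59 0.59 0.59 0.59 0.59 0.59 0.6  0.59 0.59 0.59 0.6  0.69 0.79 0.81 0.82 0.83 0.82 0.78 0.71 0.63 0.6  0.59 0.6  0.6  0.59 0.6  0.59 0.59 0.59 0.59 0.59 0.58 0.6  0.6 ]
193 [0.62 0.62 0.62 0.62 0.62 0.63 0.63 0.62 0.62 0.63 0.62 0.61 0.61 0.64 0.74 0.8  0.82 0.82 0.81 0.81 0.82 0.82 0.81 0.72 0.58 0.57 0.61 0.63 0.63 0.63 0.63 0.62 0.63 0.63 0.62 0.62 0.62 0.62 0.62 0.62]
198 [0.6  0.59 0.59 0.6  0.58 0.58 0.59 0.59 0.59 0.6  0.67 0.79 0.82 0.82 0.81 0.81 0.82 0.81 0.82 0.8  0.67 0.54 0.55 0.58 0.6  0.6  0.6  0.61 0.6  0.61 0.62 0.61 0.61 0.61 0.61 0.61 0.62 0.62 0.61 0.61]
203 [0.7  0.72 0.7  0.67 0.63 0.61 0.62 0.76 0.82 0.82 0.81 0.84 0.84 0.83 0.82 0.8  0.73 0.59 0.54 0.55 0.58 0.59 0.59 0.59 0.58 0.58 0.57 0.58 0.59 0.59 0.59 0.59 0.59 0.59 0.59 0.59 0.59 0.59 0.59 0.6 ]
208 [0.81 0.76 0.77 0.77 0.8  0.82 0.82 0.82 0.81 0.83 0.83 0.82 0.8  0.68 0.53 0.54 0.56 0.57 0.58 0.57 0.57 0.57 0.57 0.57 0.58 0.57 0.56 0.58 0.57 0.58 0.58 0.58 0.58 0.58 0.58 0.59 0.58 0.58 0.58 0.59]
360 [108. 108.  90. 109. 113. 110. 117.  96.  89.  92.  92.  93.  53.  57.  59.  60.  57.  57.  54.  60.  47.  52.  53.  56.]
366 [106. 107. 111.  64.  54.  52. 119. 118. 117. 125.  34.  57.  60.  45.  54.  50.  58.  56.  55.  58.  35.  56.  52.  55.]
```

```bash
python3 - <<'E'
from m import *
t=cv2.imread("pics/top11.png");f=ratio(t);v=t.astype(float).mean(2)
for n,L in(("guide back/blade inner",bar(f,1,range(187,201),328,362,.70,True,.032)),("rib",bar(v,0,range(350,371),212,222,90,True,.064)),("wing",bar(f,1,range(184,206),128,165,.475,False,.032))):
    for c,d,k,s in L:print(n,c.round(4),round(float(np.arctan(d[1]/d[0])),4),k,round(float(s),5))
def ctr(im,x0,x1,y0,y1):return None
a=cv2.imread("pics/top0.png").astype(int);d=np.abs(a-t).mean(2)
for n,(x,y) in dict(jar=(181,123),bangle=(243,132),tweezers=(342,139)).items():print(n,d[y-16:y+16,x-24:x+24].mean().round(2),d[y-16:y+16,x-24:x+24].max().round(1))
E
```

```text
guide back/blade inner [ 0.5335 -0.1571] -0.6375 14 0.00016
guide back/blade inner [ 0.5346 -0.1838] -0.6265 11 0.00027
rib [ 0.479  -0.1978] -1.5671 2 0.0
rib [ 0.4703 -0.1973] 0.7759 2 0.0
wing [0.5459 0.3721] -0.6451 16 0.0002
wing [0.5496 0.3524] -0.644 14 0.00022
jar 2.23 11.0
bangle 2.21 10.7
tweezers 2.19 19.3
```

```bash
python3 - <<'E'
from m import *
t=cv2.imread("pics/top11.png");v=t.astype(float).mean(2)
L=bar(v,0,range(366,382),214,226,90,True,.064)
for c,d,k,s in L:print(c.round(4),round(float(np.arctan2(-abs(d[1]),-d[0]*np.sign(d[1]))),4) if 0 else (d*np.sign(-d[1])).round(4),k,round(float(s),5))
c=(L[0][0]+L[1][0])/2;u=np.array([-.1003,-.995]);n=np.array([.995,-.1003]);print("rib mid in jig",(c-[.4607,-.1170])@n)
d=sum(l[1]*np.sign(-l[1][1]) for l in L);print("yaw",np.arctan2(d[1],d[0]))
E
```

```text
[ 0.4671 -0.24  ] [-0.1136 -0.9935] 12 0.00024
[ 0.458  -0.2369] [-0.1078 -0.9942] 13 0.00024
rib mid in jig 0.013995600120687486
yaw -1.6817033
```

```bash
python3 -c "
from rig import env
print(env.job_done())"
```

```text
the job is handed in; nothing more can be done
None
```

The locked gauge lies flush in the jig. Measured from the top camera, the guide is within about 0.5° of the pattern's angle. The job is handed in at about 44 s, and no verdict came back.

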